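# Refit the T-handle on the sampling valve and close it

## Robot

A 6-joint arm with a two-finger parallel gripper is mounted at the origin on a cart in front of the work surface, level with it; the furniture and walls round the work are solid. World frame = base frame: x ahead of the robot, y to its left, z up, the work surface at z = 0. Lengths are in mm, angles in degrees, forces in N, time in s.
With the tool pointing down it reaches from about 250 to 800 mm from the base axis. Payload 3.9 kg.
Tool frame: the origin (TCP) lies on the centre line of the jaws, within the pads' length; the fingertips stand 14 mm ahead of it and the grasp point (between the pads) lies 5 mm behind it (arm.nose_length is the distance from the TCP to the fingertips, in mm); z points along the fingers, y is the line along which they close (so a half turn about z gives the same grasp; the last joint's range is limited). The gripper opens to 85 mm and grips with 20 to 120 N. Pads are 22 mm wide; open, the fingers measure 114 mm over their backs; the gripper's body (76 mm by 85 mm) begins 54 mm behind the grasp point. The pads swing forward as they close: fully open they stand 13 mm farther back than shut.
Start: joints at [-64.973, 14.897, -7.913, 67.191, 0, 90], TCP at [222.091, -475.7, 245.304] pointing down, gripper open.
Joint ranges: [-159.42, 159.42], [-47.68, 98.78], [-73.54, 78.23], [-108.79, 121.32], [-90, 84.71], [-180, 180]. Speed limits (degrees/s): [147.25, 147.25, 180, 180, 180, 180].

## Interface

Orientations are given as [roll, pitch, yaw] about the fixed x, y, z axes, in that order (R = Rz(yaw) Ry(pitch) Rx(roll)).
In Python, from plant import arm, read_camera, get_calibration gives the robot as it stands.
- The arm moves only by the tool drive_tool, never from a script. Its arguments are lists of equal length, an entry for each row: "delta_pos": the shift along the tool's x, y, z normalised to -1 to 1, where 1 is 0.03 m, a list of three; "turn": the turn, a rotation vector about the tool's x, y, z normalised to -1 to 1, where 1 is 5 degrees, a list of three; "gripper": the gripper command: -1 is shut, 1 is fully open, values between are in proportion. A call has 1 to 8 rows; each row shifts and turns the commanded pose from where the row before left it, along the tool's axes as they then stand; what a row does not reach is not made up. A row lasts 1/8 s, in which the tool goes at most 62.5 mm and 10.7 degrees, less where a joint would pass 70% of its speed; a pose out of reach is approached as far as the arm can. A call with a number of a shift or a turn outside -1 to 1 is refused whole. A call with a gripper value outside its range is refused whole. The fingers move at their own pace and stop on an object; the grip force is fixed at half the most. Time passes only in rows, so rows that do not move let the fingers close. It gives the time, the measured TCP pose, the force, the opening and the grip force at its end, in the units of the state.
- arm.get_obs(): the state, without advancing time (a new reading comes with each control period).
- read_camera(name): name is "scene" or "top" or "wrist"; returns (picture, depth): 480x640x3 uint8, blue, green, red; 480x640 float32, mm along the optical axis (not along the pixel's ray), 0 where there is no reading.
- get_calibration(name): a dict with "vfov" (degrees; the focal length in pixels is half the picture's height over the tangent of half this angle, whatever the lens; pixels are square), "cx", "cy" (the principal point, pixels), "rvec" (rotation vector, rad) and "tvec" (3), from world to camera coordinates, as OpenCV has them; the wrist camera has in their place "hand_eye" (4x4, takes a point from camera to tool coordinates, whose origin is the TCP and whose axes are the flange's). Camera axes: x right, y down, z forward; pixel columns grow to the right and rows downward; lengths in mm; the calibration is good to about 2 mm. A picture is of the moment at which its call begins: read the wrist's pose just before it. get_calibration takes no time and is no camera call.
- arm.sign_off(): hands the job in; it is judged then, once.
The state is a dict: "t": time; "joint_pos": joint angles; "joint_velocities": joint speeds; "joint_torque": joint torques, N m; "tool_pos": TCP position; "ee_rot": TCP orientation; "wrist_force": force on the tool from outside, world axes, zero at the start; "torque": the same for the moment, N m; "grip_width": opening from 0.0 (shut) to 1.0 (fully open); "grasp_force": force on a finger pad.
Only numpy, scipy, OpenCV 4.12 (cv2) and the standard library are available. Lean on these libraries where they do the work, as an engineer would, in place of code of your own. Each camera call takes 0.05 s, during which the arm holds its last target. There are 200 camera calls.

## Task

The T-handle has been taken off the sampling valve and the valve was left partly open. Push the handle's square socket fully home on the square stem, the right way round, and then turn it clockwise (seen from above) to the stop, so that the valve is closed with the cross bar at right angles to the pipe, and let go. Leave the bottle, the marker and the tissue roll around it where they are.

Things in the scene. Friction and masses are not known exactly. Their poses are not given: they have to be found in the camera images.
- handle_mid (a point): Loose T-handle of bare aluminium, 120 x 42 x 76 mm, 0.25 kg, standing upright on its hub. Point: on its upright axis, 38 mm above its underside. z up, x along the cross bar. Hub 42 x 42 mm and 42 mm high, sides parallel to the bar; a blind square bore from below, 21.6 mm wide, 34 mm deep, also parallel to the bar, no bevel at its mouth.
- handle_bar (a point): Centre of the handle's cross bar, 66 mm above the underside; x along the bar. Bar 120 mm long, 18 mm wide, 20 mm high; below it a round neck 20 mm thick and 14 mm high (foot disc 26 mm across, 3 mm thick), then the hub.
- valve_seat (a point): Valve fixed to the bench: base plate 96 x 96 mm, metal block 56 mm wide, pipe stubs 20 to 32 mm thick out of both sides along its y axis (126 mm over the ends). Point: on the stem's axis, on top of the brass collar, 44 mm across, on which the hub rests when fully home; 70 mm above the table. z up, x square to the pipe. The axes belong to the fixed block and do not turn with the stem.
- stem_top (a point): Top centre of the square stem, 30 mm above the collar, axes of the fixed block: the stem's own angle is not given. Stem 20 mm wide, top 4 mm bevelled to a 15 mm square. It turns stiffly (0.18 N m) and stays where left. It starts 0.5 to 1.2 rad anticlockwise (from above) of closed; closed is a hard stop, flats parallel to the block, collar pointer along -x at the pin.
- bar_closed (a point): Where the centre of the handle's cross bar comes to lie, 66 mm above the collar; axes of the fixed block. The handle fits the stem in four ways; in the right one its bar stands 0.5 to 1.2 rad anticlockwise of this x axis before closing and along it after. Fitted, the handle has about 0.08 rad of play either way round.
- bottle: Bystander: brown glass bottle with screw cap, at the near right of the table, 47 mm across, 80 mm high; origin at the centre of its underside.
- marker: Bystander: white marker pen with blue cap, lying, 136 x 16 x 17 mm, long axis its y; origin at the centre of its underside.
- roll: Bystander: white tissue roll standing on end, 66 mm across, 123 mm high; origin at the centre of its underside.
Mind the look-alikes: they are no part of the job. There is more than one size of the part that bears valve_seat; the job needs the larger.

How it is judged:
By the outcome, as a careful person would: the job done as asked, in the order asked, and still so for the second after the job is handed in, with the robot touching nothing.
It also fails if it takes over 64 s, if anything falls off the work surface, if the arm or the gripper's body presses on something with over 40 N, if the wrist force passes 120 N, or if a joint passes its speed limit or range.

## Working session

There is one attempt and no reset: what is moved stays moved. The work goes in short steps, Python scripts to look and compute and a tool call to move; the robot and the scene stay as the last step left them, time stands still between calls to the robot, and variables do not carry over. Pictures are saved under pics/ and viewed, at most 10 in all, crops included, and the job is handed in when it is done.

Besides the shell and the picture viewer there is one more tool, called after ">>>" as name(argument=value, ...), one argument or row to a line, values as JSON. drive_tool: Moves the arm, as the interface text tells. Scaled input: -1 to 1 covers 0.03 m each way for a shift and 5 degrees each way for a turn. Its arguments: {"type":"object","properties":{"delta_pos":{"type":"array","items":{"type":"array","items":{"type":"number"}}},"turn":{"type":"array","items":{"type":"array","items":{"type":"number"}}},"gripper":{"type":"array","items":{"type":"number"}}},"required":["delta_pos","turn","gripper"]}

```bash
ls; mkdir -p pics
cat > h.py <<'E'
import numpy as np, cv2
from plant import arm, read_camera, get_calibration
from scipy.spatial.transform import Rotation as R
def cam(name,obs=None):
    c=get_calibration(name); f=240/np.tan(np.radians(c['vfov'])/2)
    if 'hand_eye' in c:
        H=np.array(c['hand_eye']); Rt=R.from_euler('xyz',obs['ee_rot'],degrees=True).as_matrix()
        Rw=Rt@H[:3,:3]; o=Rt@H[:3,3]+np.array(obs['tool_pos'])
    else:
        Rw=cv2.Rodrigues(np.array(c['rvec'],float))[0].T; o=-Rw@np.array(c['tvec'],float).ravel()
    return f,c['cx'],c['cy'],Rw,o
def ray(C,u,v):
    f,cx,cy,Rw,o=C; return Rw@np.array([(u-cx)/f,(v-cy)/f,1])
def onplane(C,u,v,z):
    d=ray(C,u,v); o=C[4]; return o+d*(z-o[2])/d[2]
def cloud(C,depth):
    f,cx,cy,Rw,o=C; v,u=np.mgrid[:480,:640]
    P=np.stack([(u-cx)/f*depth,(v-cy)/f*depth,depth],-1)@Rw.T+o
    P[depth<=0]=np.nan; return P
E
python3 - <<'E'
from h import *
o=arm.get_obs(); print(o)
for n in('scene','top'):
    im,d=read_camera(n); cv2.imwrite(f'pics/{n}0.png',im); np.savez(f'pics/{n}0.npz',im=im,d=d)
    C=cam(n); print(n,C[0],C[1:3],C[4],C[3][:,2],get_calibration(n).keys())
print(get_calibration('wrist'))
E
```

```text
pics
{'t': 0.0, 'joint_pos': array([-6.49754585e+01,  1.49356556e+01, -7.98675238e+00,  6.71914590e+01,
        3.81904831e-04,  9.00017831e+01]), 'joint_velocities': array([-0.06513872,  0.0370067 , -0.02265423, -0.01908642,  0.09841491,
        0.01922911]), 'joint_torque': array([-6.31890043e-05, -4.05678284e+01,  2.53924656e+01,  1.88156072e-02,
        2.25877898e-05,  1.59553565e-05]), 'tool_pos': array([ 221.7959984 , -475.10680703,  244.45904574]), 'ee_rot': array([-1.79886133e+02, -3.78360402e-04,  2.50227576e+01]), 'wrist_force': array([-0.17677616,  0.05889095,  0.67393831]), 'torque': array([-0.01592733, -0.00541582,  0.00912722]), 'grasp_force': 0.0, 'grip_width': 1.0030700020553265}
scene 459.13221566104295 (321.8983500959624, 242.20905271506135) [239.47358692 624.26506954 933.89207433] [ 0.29877642 -0.58004291 -0.75781453] dict_keys(['vfov', 'cx', 'cy', 'rvec', 'tvec'])
top 445.46930507253734 (321.95485163275737, 243.77136962174603) [515.5017875   32.03174555 960.01903243] [ 1.99438314e-02  3.14859202e-04 -9.99801052e-01] dict_keys(['vfov', 'cx', 'cy', 'rvec', 'tvec'])
{'vfov': 65.42555209825619, 'cx': 313.8357886120624, 'cy': 244.76618382921, 'hand_eye': array([[-1.98708448e-04, -9.62268533e-01, -2.72101510e-01,
         6.97864084e+01],
       [ 9.99999518e-01, -4.52962412e-04,  8.71597969e-04,
         1.21213650e-01],
       [-9.61963055e-04, -2.72101206e-01,  9.62268158e-01,
        -1.29005065e+02],
       [ 0.00000000e+00,  0.00000000e+00,  0.00000000e+00,
         1.00000000e+00]])}
```

View pics/scene0.png

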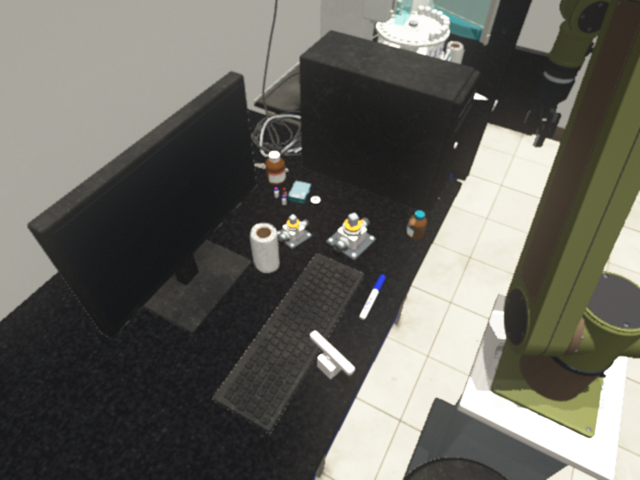

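View pics/top0.png

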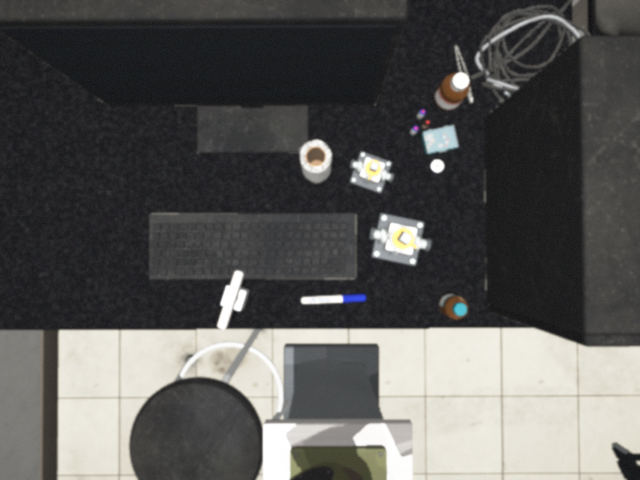

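The scene view and the top view agree on the layout. In the top view the handle is at about (231,299), the larger valve at (400,240), the small look-alike at (372,172), the roll at (316,160), the marker at (335,299) and the bottle at (455,307). In the scene view the handle is at (331,353) and the large valve at (352,232). Next I'll measure from the two views plus depth.

Run:
```python
from h import *
D={}
for n in('scene','top'):
    z=np.load(f'pics/{n}0.npz'); C=cam(n); P=cloud(C,z['d']); im=z['im'].astype(int); D[n]=(im,C,P)
def reg(n,box,zr,extra=None):
    im,C,P=D[n]; u0,v0,u1,v1=box; m=np.zeros((480,640),bool); m[v0:v1,u0:u1]=1
    m&=(P[...,2]>zr[0])&(P[...,2]<zr[1])
    if extra is not None: m&=extra(im)
    return m
bright=lambda im: im.min(-1)>110
for n,box in(('top',(205,262,260,335)),('scene',(295,320,370,385))):
    m=reg(n,box,(62,95),bright); Q=D[n][2][m]; print(n,'bar',len(Q),np.median(Q,0),np.percentile(Q[:,2],[5,50,95]))
    v,u=np.nonzero(m); r=cv2.minAreaRect(np.c_[u,v].astype(np.float32)); b=cv2.boxPoints(r)
    W=np.array([onplane(D[n][1],*p,76)[:2] for p in b]); print('box world',W.round(1).tolist(),'c',W.mean(0).round(1))
    Q=Q[:,:2]; c=Q.mean(0); w,V=np.linalg.eigh(np.cov(Q.T)); print('pca',c,np.degrees(np.arctan2(V[1,1],V[0,1])),np.sqrt(w*12))
for n,box in(('top',(365,205,435,270)),('scene',(320,205,380,262))):
    im,C,P=D[n]
    for zr in((85,115),(66,76),(40,62),(-5,15)):
        m=reg(n,box,zr); 
        if m.any(): print(n,zr,m.sum(),np.nanmedian(P[m],0).round(1),np.nanmin(P[m],0).round(0),np.nanmax(P[m],0).round(0))
    y=reg(n,box,(55,85),lambda im:(im[...,2]-im[...,0]>70)); print('yellow',y.sum(),np.nanmean(P[y],0))
# other obstacle extents
im,C,P=D['top']
for nm,box in(('marker',(295,290,372,308)),('bottle',(435,290,472,322)),('roll',(297,137,335,185)),('pc',(485,40,600,340)),('small',(348,150,396,194)),('kbd',(148,210,358,280)),('monitor',(0,0,410,105))):
    u0,v0,u1,v1=box; Q=P[v0:v1,u0:u1].reshape(-1,3); Q=Q[(Q[:,2]>10)]; print(nm,len(Q),np.percentile(Q,[2,50,98],axis=0).round(0).tolist())
a=cv2.resize(D['top'][0][200:275,360:440].astype(np.uint8),None,fx=5,fy=5,interpolation=2)
b=cv2.resize(D['scene'][0][200:265,315:385].astype(np.uint8),None,fx=5,fy=5,interpolation=2)
h=cv2.resize(D['scene'][0][322:387,295:365].astype(np.uint8),None,fx=5,fy=5,interpolation=2)
cv=np.zeros((720,750,3),np.uint8); cv[:375,:400]=a; cv[:325,400:750]=b; cv[380:705,:350]=h
h=cv2.resize(D['top'][0][262:332,200:270].astype(np.uint8),None,fx=5,fy=4.5,interpolation=2); cv[380:695,400:750]=h
cv2.imwrite('pics/c1.png',cv2.resize(cv,(625,600)))
```

```text
top bar 582 [424.37671094 215.08232035  75.54876033] [68.02888703 75.54876033 78.76873306]
box world [[370.6, 242.7], [484.0, 205.9], [478.0, 187.6], [364.6, 224.4]] c [424.3 215.1]
pca [424.4407647  215.31441169] 161.97675998986747 [ 18.67782522 119.33993477]
scene bar 528 [416.5180715  219.31707943  74.56393408] [66.28354545 74.56393408 77.59695566]
box world [[479.2, 209.8], [474.5, 188.1], [360.8, 228.3], [366.4, 248.3]] c [420.2 218.6]
pca [418.0162273  218.63649797] 161.771155688022 [ 17.98124867 118.15475484]
top (85, 115) 119 [ 545.  -127.8   99.1] [ 532. -143.   87.] [ 557. -115.  104.]
top (66, 76) 259 [ 540.3 -123.7   70.2] [ 516. -154.   66.] [ 564. -107.   76.]
top (40, 62) 488 [ 544.9 -113.6   47.8] [ 514. -191.   40.] [576. -67.  62.]
top (-5, 15) 3316 [ 556.9 -134.5    1.3] [ 479. -210.   -5.] [618. -60.  15.]
yellow 181 [ 542.23313154 -126.22458383   70.95928365]
scene (85, 115) 79 [ 540.8 -125.9   96.3] [ 529. -139.   85.] [ 556. -116.  102.]
scene (66, 76) 123 [ 535.6 -122.    69.9] [ 518. -159.   66.] [ 563. -107.   76.]
scene (40, 62) 265 [ 533.8 -109.8   47.9] [ 510. -191.   40.] [574. -67.  62.]
scene (-5, 15) 2525 [ 5.587e+02 -1.553e+02  5.000e-01] [ 448. -301.   -5.] [680. -29.  15.]
yellow 124 [ 537.91612381 -124.90395023   69.80420791]
marker 418 [[411.0, -54.0, 10.0], [419.0, 7.0, 15.0], [427.0, 75.0, 19.0]]
bottle 549 [[384.0, -257.0, 15.0], [407.0, -230.0, 59.0], [427.0, -215.0, 82.0]]
roll 1102 [[668.0, 18.0, 12.0], [704.0, 48.0, 116.0], [759.0, 83.0, 124.0]]
pc 30984 [[402.0, -343.0, 26.0], [607.0, -312.0, 278.0], [899.0, -310.0, 373.0]]
small 679 [[666.0, -112.0, 11.0], [685.0, -68.0, 36.0], [712.0, -30.0, 75.0]]
kbd 13601 [[464.0, -29.0, 14.0], [531.0, 180.0, 21.0], [598.0, 389.0, 27.0]]
monitor 37326 [[786.0, -57.0, 165.0], [787.0, 177.0, 381.0], [809.0, 411.0, 447.0]]
```

View pics/c1.png

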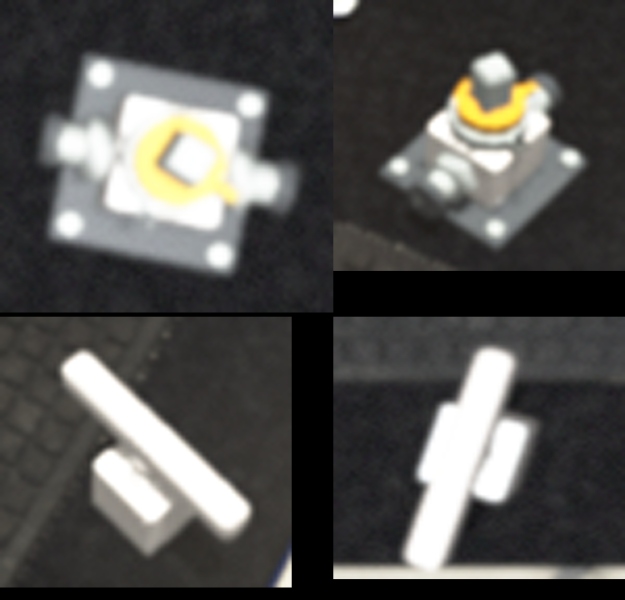

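The crops show the large valve's pointer at the lower right of the collar, so by my reading it points at about -127° in the world. The pipe slopes about 10°, so the block yaw is about -10° and the valve is about 1.1 rad open. The handle's bar lies along about 162°. I'll move to a spot above the valve for a close wrist view.

>>> drive_tool(
  delta_pos=[
    [1, -0.95, 0],
    [1, -0.95, 0],
    [1, -0.95, 0],
    [1, -0.95, 0],
    [1, -0.95, 0],
    [1, -0.95, 0],
    [1, -0.95, 0],
    [1, -0.95, 0],
  ],
  turn=[
    [0, 0, 0],
    [0, 0, 0],
    [0, 0, 0],
    [0, 0, 0],
    [0, 0, 0],
    [0, 0, 0],
    [0, 0, 0],
    [0, 0, 0],
  ],
  gripper=[1, 1, 1, 1, 1, 1, 1, 1],
)

```text
t: 1.1
tool_pos: [343.2, -166.2, 245.1]
ee_rot: [-180.0, 0.0, 25.0]
wrist_force: [0.4, 0.7, -0.6]
grip_width: 0.998
grasp_force: 0.0
```

>>> drive_tool(
  delta_pos=[
    [0.9, 0.2, 0.07],
    [0.9, 0.2, 0.07],
    [0.9, 0.2, 0.07],
    [0.9, 0.2, 0.07],
    [0.9, 0.2, 0.07],
    [0.9, 0.2, 0.07],
    [0.9, 0.2, 0.07],
    [0, 0, 0],
  ],
  turn=[
    [0, 0, 0],
    [0, 0, 0],
    [0, 0, 0],
    [0, 0, 0],
    [0, 0, -1],
    [0, 0, -1],
    [0, 0, -1],
    [0, 0, 0],
  ],
  gripper=[1, 1, 1, 1, 1, 1, 1, 1],
)

```text
t: 2.1
tool_pos: [531.1, -118.1, 229.6]
ee_rot: [-180.0, 0.0, 40.1]
wrist_force: [-0.7, 0.0, -0.0]
grip_width: 0.999
grasp_force: 0.0
```

>>> drive_tool(
  delta_pos=[
    [0, 0, 0],
    [0, 0, 0],
  ],
  turn=[
    [0, 0, 0],
    [0, 0, 0],
  ],
  gripper=[1, 1],
)

```text
t: 2.35
tool_pos: [529.1, -119.0, 230.6]
ee_rot: [-180.0, 0.0, 40.0]
wrist_force: [-0.2, 0.3, -0.1]
grip_width: 1.001
grasp_force: 0.0
```

Run:
```python
from h import *
o=arm.get_obs(); print(o['t'],o['joint_pos'],o['tool_pos'],o['ee_rot'])
im,d=read_camera('wrist'); np.savez('pics/w1.npz',im=im,d=d,pos=o['tool_pos'],rot=o['ee_rot']); cv2.imwrite('pics/w1.png',im)
```

```text
2.35 [-1.26724423e+01  1.69884272e+01 -7.18026039e+00  6.58708828e+01
 -9.39755415e-03  1.27360877e+02] [ 529.0516093  -119.01108601  230.64954768] [-1.79974251e+02  3.14820607e-02  3.99666905e+01]
```

View pics/w1.png

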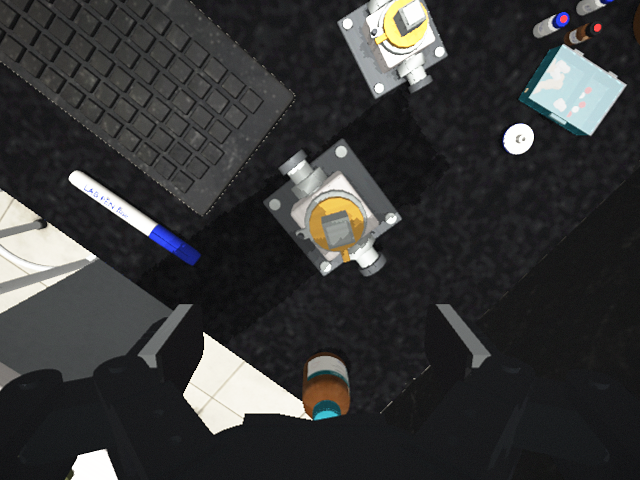

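The wrist view shows the stem top at about (339,228), the pointer at (347,257), the pin at about (303,236) and the pipe ends at (293,162) and (371,262). The joint readings give yaw = j1 + 180 − j6, so picking up at yaw 162 suits the range of joint 6.

```bash
cat > w.py <<'E'
from h import *
def valve(fn):
    z=np.load(fn); C=cam('wrist',dict(ee_rot=z['rot'],tool_pos=z['pos'])); P=cloud(C,z['d']); im=z['im'].astype(int)
    near=np.hypot(P[...,0]-540,P[...,1]+125)<75
    def rect(m,zz):
        m=cv2.morphologyEx(m.astype(np.uint8),cv2.MORPH_OPEN,np.ones((3,3)))
        n,l,s,c=cv2.connectedComponentsWithStats(m); k=1+np.argmax(s[1:,4]); v,u=np.nonzero(l==k)
        W=np.array([onplane(C,a,b,zz)[:2] for a,b in zip(u,v)],np.float32)
        r=cv2.minAreaRect(W); e=cv2.boxPoints(r); d=e[1]-e[0]
        return len(u),W.mean(0).round(1),'rect',np.round(r[0],1),np.round(r[1],1),'ang mod90',round(float(np.degrees(np.arctan2(d[1],d[0]))%90),1)
    t=near&(P[...,2]>92)&(P[...,2]<112); zt=np.nanpercentile(P[t][:,2],[10,50,90]); print('stem z',zt)
    t=near&(P[...,2]>zt[2]-2.5)&(P[...,2]<112)
    print('top',rect(t,100))
    y=near&(im[...,2]-im[...,0]>60)&(P[...,2]>55); Q=P[y]; print('yellow z',np.median(Q[:,2]),'c',Q.mean(0))
    v,u=np.nonzero(y); W=np.array([onplane(C,a,b,70)[:2] for a,b in zip(u,v)],np.float32)
    (cx,cy),r=cv2.minEnclosingCircle(W[np.hypot(*(W-np.median(W,0)).T)<24.5]); print('collar circ',cx,cy,r)
    f=W[np.argsort(-np.hypot(*(W-[cx,cy]).T))[:12]].mean(0); print('pointer ang',np.degrees(np.arctan2(f[1]-cy,f[0]-cx)),np.hypot(f[0]-cx,f[1]-cy))
    b=near&(P[...,2]>4)&(P[...,2]<16)&(im.max(-1)>60); print('plate',rect(cv2.morphologyEx((near&(P[...,2]>4)).astype(np.uint8),cv2.MORPH_OPEN,np.ones((25,25))),10), np.nanmedian(P[b][:,2]))
    return im,C,P,near
if __name__=='__main__':
    import sys
    im,C,P,near=valve(sys.argv[1])
    # screws: bright blobs at the plate
    hsv=im.max(-1)-im.min(-1); m=near&(im.min(-1)>120)&(hsv<40)&(P[...,2]>4)&(P[...,2]<22)
    n,l,s,c=cv2.connectedComponentsWithStats(m.astype(np.uint8))
    for k in range(1,n):
        if s[k,4]>30: print('screw',s[k,4],c[k].round(1),np.nanmedian(P[l==k],0).round(1))
    x=near&(P[...,2]>20)&(P[...,2]<62); Q=P[x][:,:2]
    print('mid pts',Q.mean(0))
    cv2.imwrite('pics/wc_'+sys.argv[1][5:-4]+'.png',cv2.resize(im[140:280,260:410].astype(np.uint8),None,fx=4,fy=4,interpolation=cv2.INTER_CUBIC))
E
python3 w.py pics/w1.npz
```

```text
stem z [ 96.86315994  99.86544968 101.10787963]
top (522, array([ 544. , -129.6], dtype=float32), 'rect', array([ 544.1, -129.6]), array([17.2, 17.2]), 'ang mod90', 56.6)
yellow z 70.34666283457133 c [ 545.55096236 -128.42893545   70.20906106]
collar circ 544.6781005859375 -129.44313049316406 21.75676727294922
pointer ang -123.98863 31.920198
plate (17852, array([ 245.2, -158. ], dtype=float32), 'rect', array([ 271.3, -146.7]), array([203.9, 306.5]), 'ang mod90', 39.9) 8.481832818856248
screw 119 [340.8 151.3] [ 590.2 -100.2   12.3]
screw 97 [274.3 204. ] [513.9 -84.   12.4]
screw 295 [386.  223.6] [ 568.2 -177.7    8.9]
screw 230 [330.3 264.5] [ 501.1 -164.1    9. ]
mid pts [ 547.40984752 -123.15295106]
```

View pics/wc_w1.png

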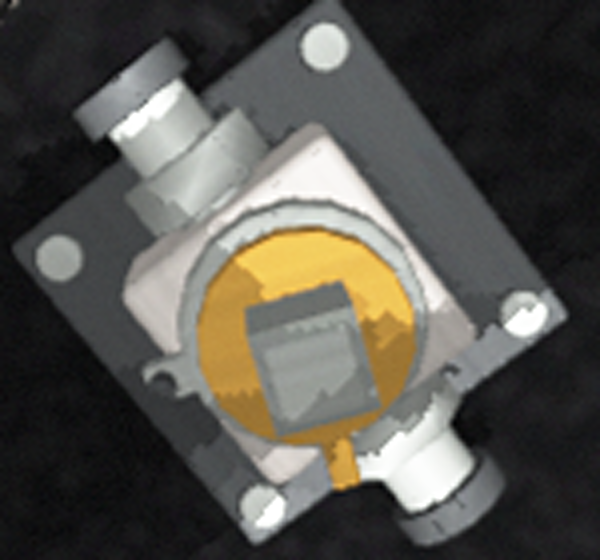

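The stem axis is at about (544.3, -129.5) with its top at z≈100, and the collar at z≈70, both matching the text. The screws put the block yaw at about -12°, and the pointer is at -124°, so the valve is about 68° open with the stem at about 56°. I'll centre over the stem and turn to the yaw I'll place at (≈235°), then measure again to cancel the hand-eye error.

>>> drive_tool(
  delta_pos=[
    [0.16, 0.59, 0],
    [0, 0, 0],
    [0, 0, 0],
    [0, 0, 0],
    [0, 0, 0],
    [0, 0, 0],
    [0, 0, 0],
    [0, 0, 0],
  ],
  turn=[
    [0, 0, -1],
    [0, 0, -1],
    [0, 0, -1],
    [0, 0, -1],
    [0, 0, -1],
    [0, 0, -1],
    [0, 0, -1],
    [0, 0, -1],
  ],
  gripper=[1, 1, 1, 1, 1, 1, 1, 1],
)

```text
t: 3.4
tool_pos: [544.5, -129.5, 230.9]
ee_rot: [180.0, 0.0, 80.1]
wrist_force: [0.3, 0.7, 0.3]
grip_width: 0.999
grasp_force: 0.0
```

>>> drive_tool(
  delta_pos=[
    [0, 0, 0],
    [0, 0, 0],
    [0, 0, 0],
    [0, 0, 0],
    [0, 0, 0],
    [0, 0, 0],
    [0, 0, 0],
    [0, 0, 0],
  ],
  turn=[
    [0, 0, -1],
    [0, 0, -1],
    [0, 0, -1],
    [0, 0, -1],
    [0, 0, -1],
    [0, 0, -1],
    [0, 0, -1],
    [0, 0, -1],
  ],
  gripper=[1, 1, 1, 1, 1, 1, 1, 1],
)

```text
t: 4.4
tool_pos: [544.5, -129.6, 230.9]
ee_rot: [180.0, 0.0, 120.1]
wrist_force: [-0.3, 0.3, -1.0]
grip_width: 1.004
grasp_force: 0.0
```

>>> drive_tool(
  delta_pos=[
    [0, 0, 0],
    [0, 0, 0],
    [0, 0, 0],
    [0, 0, 0],
    [0, 0, 0],
    [0, 0, 0],
    [0, 0, 0],
    [0, 0, 0],
  ],
  turn=[
    [0, 0, -1],
    [0, 0, -1],
    [0, 0, -1],
    [0, 0, -1],
    [0, 0, -1],
    [0, 0, -1],
    [0, 0, -1],
    [0, 0, -1],
  ],
  gripper=[1, 1, 1, 1, 1, 1, 1, 1],
)

```text
t: 5.4
tool_pos: [544.5, -129.5, 230.9]
ee_rot: [-180.0, 0.0, 160.1]
wrist_force: [0.5, 0.7, 0.3]
grip_width: 1.0
grasp_force: 0.0
```

>>> drive_tool(
  delta_pos=[
    [0, 0, 0],
    [0, 0, 0],
    [0, 0, 0],
    [0, 0, 0],
    [0, 0, 0],
    [0, 0, 0],
    [0, 0, 0],
    [0, 0, 0],
  ],
  turn=[
    [0, 0, -1],
    [0, 0, -1],
    [0, 0, -1],
    [0, 0, -1],
    [0, 0, -1],
    [0, 0, -1],
    [0, 0, -1],
    [0, 0, -1],
  ],
  gripper=[1, 1, 1, 1, 1, 1, 1, 1],
)

```text
t: 6.4
tool_pos: [544.5, -129.5, 230.9]
ee_rot: [-180.0, 0.0, -159.9]
wrist_force: [1.3, -0.1, -0.2]
grip_width: 1.0
grasp_force: 0.0
```

>>> drive_tool(
  delta_pos=[
    [0, 0, 0],
    [0, 0, 0],
    [0, 0, 0],
    [0, 0, 0],
    [0, 0, 0],
    [0, 0, 0],
    [0, 0, 0],
    [0, 0, 0],
  ],
  turn=[
    [0, 0, -1],
    [0, 0, -1],
    [0, 0, -1],
    [0, 0, -1],
    [0, 0, -1],
    [0, 0, -1],
    [0, 0, -1],
    [0, 0, 0],
  ],
  gripper=[1, 1, 1, 1, 1, 1, 1, 1],
)

```text
t: 7.4
tool_pos: [544.6, -129.5, 230.9]
ee_rot: [-180.0, 0.0, -125.1]
wrist_force: [-1.3, -0.2, 0.3]
grip_width: 0.996
grasp_force: 0.0
```

>>> drive_tool(
  delta_pos=[
    [0, 0, 0],
  ],
  turn=[
    [0, 0, 0],
  ],
  gripper=[1],
)

```text
t: 7.52
tool_pos: [544.8, -129.4, 230.8]
ee_rot: [-180.0, 0.0, -125.1]
wrist_force: [1.0, -0.4, 0.2]
grip_width: 1.005
grasp_force: 0.0
```

```bash
python3 - <<'E'
from h import *
o=arm.get_obs(); print(o['t'],o['joint_pos'],o['tool_pos'],o['ee_rot'])
im,d=read_camera('wrist'); np.savez('pics/w2.npz',im=im,d=d,pos=o['tool_pos'],rot=o['ee_rot'])
E
python3 w.py pics/w2.npz
python3 - <<'E'
from h import *
z=np.load('pics/w1.npz'); C=cam('wrist',dict(ee_rot=z['rot'],tool_pos=z['pos']))
W=np.array([onplane(C,*p,12)[:2] for p in((341.3,151.5),(274.5,204.5),(391.3,218.5),(325.8,266.3))]); print(W,W.mean(0))
for a,b in((1,0),(3,2)): print(np.degrees(np.arctan2(*(W[b]-W[a])[::-1])))
for a,b in((2,0),(3,1)): print(np.degrees(np.arctan2(*(W[b]-W[a])[::-1]))-90)
E
```

```text
7.525 [-1.33602826e+01  1.86807769e+01 -4.68952090e+00  6.66232414e+01
 -1.06289955e-03 -6.82902535e+01] [ 544.80329578 -129.39726888  230.77950501] [-1.79993604e+02  1.40238306e-03 -1.25070029e+02]
stem z [ 96.72552871  99.67873013 100.91528698]
top (521, array([ 544.1, -130.8], dtype=float32), 'rect', array([ 543.9, -130.8]), array([17., 17.]), 'ang mod90', 58.8)
yellow z 70.15506862156718 c [ 540.74002398 -134.8637813    69.96824429]
collar circ 537.5263061523438 -137.2606201171875 24.2502498626709
pointer ang 45.377712 30.001358
plate (6354, array([881. , -88.4], dtype=float32), 'rect', array([887.6, -92.5]), array([131.4, 121.9]), 'ang mod90', 47.6) 8.310951443519514
screw 115 [337.4 157.4] [ 497.8 -160.8   12.4]
screw 53 [313.5 159.2] [ 516.5 -171.6    8.2]
screw 277 [265.2 184.6] [ 569.6 -178.8    8.8]
screw 94 [368.1 233.9] [513.7 -84.8  12. ]
screw 159 [297.5 264.9] [589.  -97.8  11. ]
mid pts [ 540.83894706 -137.01343613]
[[ 588.7001447  -100.25567896]
 [ 512.0911863   -83.95233028]
 [ 572.67688227 -177.07081621]
 [ 496.43111257 -160.53362402]] [ 542.47483146 -130.45311237]
-12.014032939051654
-12.237521816643428
-11.782663282917355
-11.557055891922332
```

View pics/wc_w2.png

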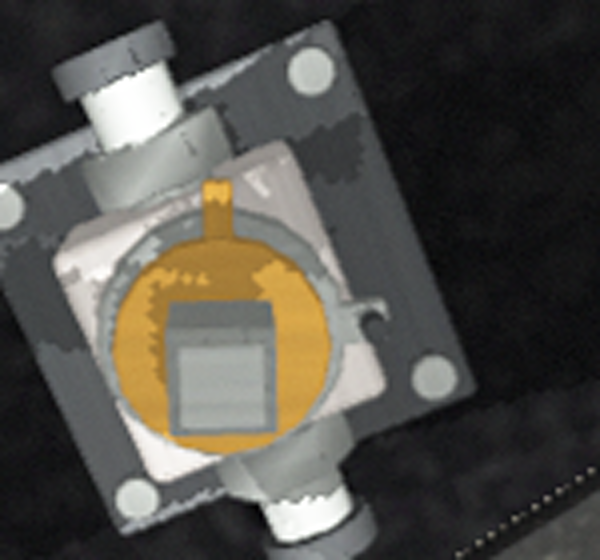

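At yaw 235 the stem top reads (544.0, -130.8), against (544.05, -129.6) at yaw 40, so the hand-eye error is only about 0.6 mm. In this crop the stem's face is square to the image to within 1–2°. The pointer at crop (217,183) works out at -123°, so the stem angle is about 56.5°. Next I'll go above the handle.

>>> drive_tool(
  delta_pos=[
    [-0.71, 1, 0],
    [-0.71, 1, 0],
    [-0.71, 1, 0],
    [-0.71, 1, 0],
    [-0.71, 1, 0],
    [-0.71, 1, 0],
    [-0.71, 1, 0],
    [-0.71, 1, 0],
  ],
  turn=[
    [0, 0, 0],
    [0, 0, 0],
    [0, 0, 0],
    [0, 0, 0],
    [0, 0, 0],
    [0, 0, 0],
    [0, 0, 0],
    [0, 0, 0],
  ],
  gripper=[1, 1, 1, 1, 1, 1, 1, 1],
)

```text
t: 8.57
tool_pos: [445.7, 149.0, 230.8]
ee_rot: [-180.0, 0.0, -125.0]
wrist_force: [1.2, 0.1, 0.2]
grip_width: 0.998
grasp_force: 0.0
```

>>> drive_tool(
  delta_pos=[
    [-0.71, 1, 0],
    [-0.71, 1, 0],
    [0, 0, 0],
    [0, 0, 0],
    [0, 0, 0],
    [0, 0, 0],
    [0, 0, 0],
    [0, 0, 0],
  ],
  turn=[
    [0, 0, 0],
    [0, 0, 0],
    [0, 0, 1],
    [0, 0, 1],
    [0, 0, 1],
    [0, 0, 1],
    [0, 0, 1],
    [0, 0, 1],
  ],
  gripper=[1, 1, 1, 1, 1, 1, 1, 1],
)

```text
t: 9.57
tool_pos: [421.3, 217.2, 230.7]
ee_rot: [-180.0, 0.0, -155.2]
wrist_force: [0.2, 1.1, -0.1]
grip_width: 1.0
grasp_force: 0.0
```

>>> drive_tool(
  delta_pos=[
    [0, 0, 0],
    [0, 0, 0],
    [0, 0, 0],
    [0, 0, 0],
    [0, 0, 0],
    [0, 0, 0],
    [0, 0, 0],
    [0, 0, 0],
  ],
  turn=[
    [0, 0, 1],
    [0, 0, 1],
    [0, 0, 1],
    [0, 0, 1],
    [0, 0, 1],
    [0, 0, 1],
    [0, 0, 1],
    [0, 0, 1],
  ],
  gripper=[1, 1, 1, 1, 1, 1, 1, 1],
)

```text
t: 10.58
tool_pos: [421.3, 217.2, 230.7]
ee_rot: [180.0, 0.0, 164.8]
wrist_force: [0.2, 0.2, 0.4]
grip_width: 1.0
grasp_force: 0.0
```

>>> drive_tool(
  delta_pos=[
    [0, 0, 0],
    [0, 0, 0],
    [0, 0, 0],
  ],
  turn=[
    [0, 0, 0.6],
    [0, 0, 0],
    [0, 0, 0],
  ],
  gripper=[1, 1, 1],
)

```text
t: 10.95
tool_pos: [421.3, 217.2, 230.6]
ee_rot: [180.0, 0.0, 162.0]
wrist_force: [-0.1, 0.5, 0.4]
grip_width: 1.0
grasp_force: 0.0
```

```bash
cat > hd.py <<'E'
from h import *
import sys
o=arm.get_obs(); print(o['t'],o['joint_pos'].round(1),o['tool_pos'],o['ee_rot'])
im,d=read_camera('wrist'); n=sys.argv[1]; np.savez(f'pics/{n}.npz',im=im,d=d,pos=o['tool_pos'],rot=o['ee_rot']); cv2.imwrite(f'pics/{n}.png',im)
C=cam('wrist',o); P=cloud(C,d); near=np.hypot(P[...,0]-422,P[...,1]-217)<75
m=near&(P[...,2]>68)&(P[...,2]<90); Q=P[m]; print('z',np.percentile(Q[:,2],[10,50,90]))
m=(near&(P[...,2]>73)&(P[...,2]<90)).astype(np.uint8)
v,u=np.nonzero(m); W=np.array([onplane(C,a,b,76)[:2] for a,b in zip(u,v)],np.float32)
r=cv2.minAreaRect(W); e=cv2.boxPoints(r); L=max((e[1]-e[0],e[2]-e[1]),key=lambda q:q@q)
w,V=np.linalg.eigh(np.cov(W.T)); print('rect',r,np.degrees(np.arctan2(L[1],L[0])),'mean',W.mean(0),'pca',np.degrees(np.arctan2(V[1,1],V[0,1])),'px',u.mean(),v.mean())
m=near&(P[...,2]>36)&(P[...,2]<48); Q=P[m]; print('hub top',len(Q),Q.mean(0),Q.min(0),Q.max(0))
E
python3 hd.py w3
```

```text
10.95 [ 27.3  10.3 -16.2  63.4   0.   45.2] [421.34669048 217.24942097 230.63179034] [1.79998147e+02 5.14193979e-04 1.62049738e+02]
z [73.32835647 75.78872707 76.93446979]
rect ((422.0815734863281, 215.29217529296875), (17.172927856445312, 117.71755981445312), 71.89788818359375) -18.102112 mean [419.43408 216.24242] pca 161.99038485804104 px 311.5313835031219 226.7111403220506
hub top 1204 [422.37845073 215.16758701  42.41148881] [397.01874649 189.50966543  37.3343665 ] [448.46627944 240.78260397  47.38293972]
```

View pics/w3.png

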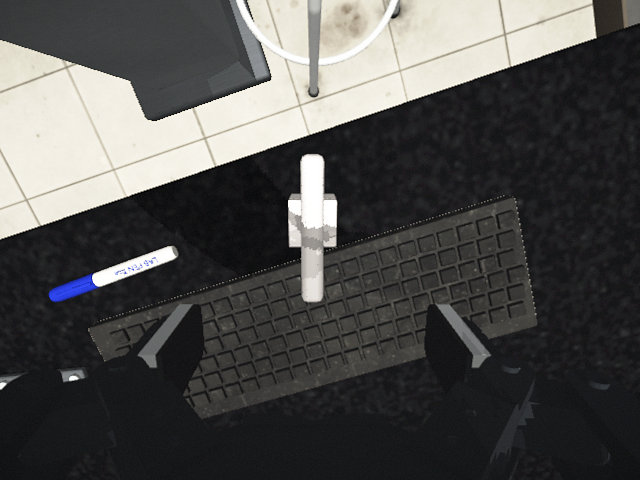

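The wrist view shows the handle upright at about (312,227). It measures to centre (422.1, 215.3), bar angle 162°, bar top at z≈76 and hub top at z≈42, all as stated in the text. I'll descend with the fingertips at z≈58, just above the neck (which is wider than the bar), and close.

>>> drive_tool(
  delta_pos=[
    [-0.05, -0.05, 0.88],
    [0, 0, 0.88],
    [0, 0, 0.88],
    [0, 0, 0.88],
    [0, 0, 0.88],
    [0, 0, 0.88],
    [0, 0, 0],
    [0, 0, 0],
  ],
  turn=[
    [0, 0, 0],
    [0, 0, 0],
    [0, 0, 0],
    [0, 0, 0],
    [0, 0, 0],
    [0, 0, 0],
    [0, 0, 0],
    [0, 0, 0],
  ],
  gripper=[1, 1, 1, 1, 1, 1, 1, -1],
)

```text
t: 12.0
tool_pos: [422.9, 215.7, 72.9]
ee_rot: [180.0, 0.0, 162.0]
wrist_force: [0.1, 0.2, -0.1]
grip_width: 0.819
grasp_force: 0.0
```

>>> drive_tool(
  delta_pos=[
    [0, 0, 0],
    [0, 0, 0],
    [0, 0, 0],
    [0, 0, 0],
    [0, 0, 0],
    [0, 0, 0],
    [0, 0, 0],
    [0, 0, 0],
  ],
  turn=[
    [0, 0, 0],
    [0, 0, 0],
    [0, 0, 0],
    [0, 0, 0],
    [0, 0, 0],
    [0, 0, 0],
    [0, 0, 0],
    [0, 0, 0],
  ],
  gripper=[-1, -1, -1, -1, -1, -1, -1, -1],
)

```text
t: 13.0
tool_pos: [422.8, 215.4, 73.0]
ee_rot: [180.0, 0.1, 162.0]
wrist_force: [-0.5, -0.9, 6.0]
grip_width: 0.194
grasp_force: 59.2
```

>>> drive_tool(
  delta_pos=[
    [0, 0, -0.4],
    [0, 0, -0.8],
    [0, 0, -1],
    [0, 0, -1],
    [0, 0, -0.8],
    [0, 0, 0],
    [0, 0, 0],
  ],
  turn=[
    [0, 0, 0],
    [0, 0, 0],
    [0, 0, 0],
    [0, 0, 0],
    [0, 0, 0],
    [0, 0, 0],
    [0, 0, 0],
  ],
  gripper=[-1, -1, -1, -1, -1, -1, -1],
)

```text
t: 13.88
tool_pos: [421.6, 215.0, 191.3]
ee_rot: [-179.9, -0.1, 162.0]
wrist_force: [-0.6, -0.1, -2.8]
grip_width: 0.193
grasp_force: 59.2
```

```bash
cat > g.py <<'E'
from h import *
import sys
o=arm.get_obs(); print(o['t'],o['tool_pos'],o['ee_rot'],o['wrist_force'],o['grip_width'],o['grasp_force'])
im,d=read_camera('wrist'); n=sys.argv[1]; np.savez(f'pics/{n}.npz',im=im,d=d,pos=o['tool_pos'],rot=o['ee_rot']); cv2.imwrite(f'pics/{n}.png',im)
C=cam('wrist',dict(tool_pos=[0,0,0],ee_rot=[0,0,0])); P=cloud(C,d)
print('tool frame:')
m=(abs(P[...,1])<13)&(abs(P[...,0])<75)&(P[...,2]<4)&(P[...,2]>-14)&(im.min(-1)>60); Q=P[m]
print('bar top z',np.percentile(Q[:,2],[5,50,95]),'n',len(Q)); zt=np.median(Q[:,2])
v,u=np.nonzero(m); W=np.array([onplane(C,a,b,zt)[:2] for a,b in zip(u,v)],np.float32)
r=cv2.minAreaRect(W); print(r,'x',W[:,0].min(),W[:,0].max(),'y',np.percentile(W[:,1],[2,50,98]))
for lo in(-60,-40,-20,0,20,40):
    k=abs(W[:,0]-lo-10)<10
    if k.sum()>20: print(lo,W[k,1].min(),W[k,1].max(),np.median(Q[abs(Q[:,0]-lo-10)<10][:,2]))
m=(abs(P[...,1])<30)&(abs(P[...,0])<40)&(P[...,2]<40)&(P[...,2]>25)&(im.min(-1)>60); Q=P[m]; print('hub',len(Q),Q.mean(0),np.median(Q,0),Q.min(0),Q.max(0)) if len(Q) else 0
E
python3 g.py w4
```

```text
13.875 [421.61416216 215.04967503 191.32319074] [-1.79937520e+02 -6.82929625e-02  1.62028385e+02] [-0.55532786 -0.14412007 -2.77174137] 0.19253579060635845 59.15937423706055
tool frame:
bar top z [-4.26113594 -2.92440314  0.3124158 ] n 12110
((9.637866973876953, 0.417572021484375), (100.35395812988281, 27.775943756103516), 6.389143943786621) x -40.72922 59.709007 y [-8.25309622  0.5253596   8.88241348]
-60 -2.6999462 3.3473437 -0.6655606716254852
-40 -8.321725 8.968902 -2.910011415711544
-20 -8.017465 9.006489 -2.9839834681409343
0 -13.919721 13.862078 -3.031059574808367
20 -8.342235 9.034196 -2.9640417707886115
40 -8.291673 9.040238 -2.7449048490153203
hub 2059 [1.11051444e+01 2.82117411e-02 3.10856331e+01] [ 11.44048413 -10.77192344  30.71851505] [ -4.8940461  -20.78431012  25.59542843] [20.8401762  21.22781821 39.99298422]
```

View pics/w4.png

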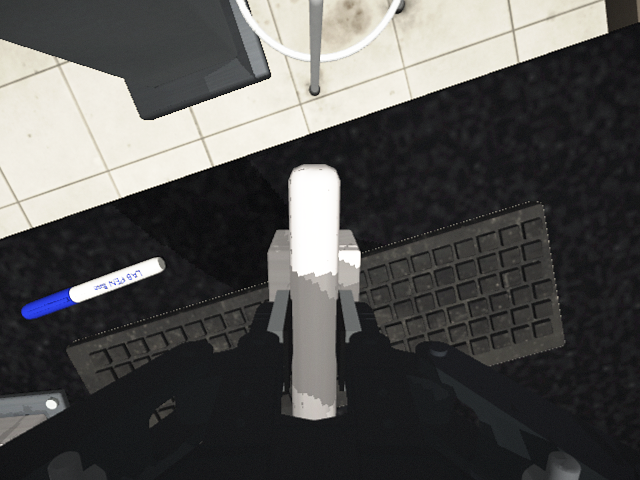

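The handle is held straight. In the tool frame its bar centre is at about (-0.3, +0.35), its top is 3 mm behind the TCP, and so its underside is 73 mm ahead of it. I'll carry it over the stem and turn to yaw 236.5.

>>> drive_tool(
  delta_pos=[
    [-0.745, -0.97, 0],
    [-0.745, -0.97, 0],
    [-0.745, -0.97, 0],
    [-0.745, -0.97, 0],
    [-0.745, -0.97, 0],
    [-0.745, -0.97, 0],
    [-0.745, -0.97, 0],
    [-0.745, -0.97, 0],
  ],
  turn=[
    [0, 0, 0],
    [0, 0, 0],
    [0, 0, 0],
    [0, 0, 0],
    [0, 0, 0],
    [0, 0, 0],
    [0, 0, 0],
    [0, 0, 0],
  ],
  gripper=[-1, -1, -1, -1, -1, -1, -1, -1],
)

```text
t: 14.92
tool_pos: [519.9, -62.3, 190.6]
ee_rot: [-180.0, -0.2, 162.0]
wrist_force: [0.3, 0.6, -2.3]
grip_width: 0.191
grasp_force: 59.2
```

>>> drive_tool(
  delta_pos=[
    [-0.745, -0.97, 0],
    [-0.745, -0.97, 0],
    [0, 0, 0],
    [0, 0, 0],
    [0, 0, 0],
    [0, 0, 0],
    [0, 0, 0],
    [0, 0, 0],
  ],
  turn=[
    [0, 0, 0],
    [0, 0, 0],
    [0, 0, -1],
    [0, 0, -1],
    [0, 0, -1],
    [0, 0, -1],
    [0, 0, -1],
    [0, 0, -1],
  ],
  gripper=[-1, -1, -1, -1, -1, -1, -1, -1],
)

```text
t: 15.92
tool_pos: [544.1, -130.1, 190.3]
ee_rot: [179.9, -0.2, -167.8]
wrist_force: [0.6, -0.1, -1.9]
grip_width: 0.192
grasp_force: 59.4
```

>>> drive_tool(
  delta_pos=[
    [0, 0, 0],
    [0, 0, 0],
    [0, 0, 0],
    [0, 0, 0],
    [0, 0, 0],
    [0, 0, 0],
    [0, 0, 0],
    [0, 0, 0],
  ],
  turn=[
    [0, 0, -1],
    [0, 0, -1],
    [0, 0, -1],
    [0, 0, -1],
    [0, 0, -1],
    [0, 0, -1],
    [0, 0, -1],
    [0, 0, -1],
  ],
  gripper=[-1, -1, -1, -1, -1, -1, -1, -1],
)

```text
t: 16.92
tool_pos: [544.1, -130.1, 190.3]
ee_rot: [179.8, -0.1, -127.8]
wrist_force: [0.8, 0.6, -2.3]
grip_width: 0.195
grasp_force: 59.4
```

>>> drive_tool(
  delta_pos=[
    [0, 0, 0],
    [0, 0, 0],
    [0, 0, 0],
  ],
  turn=[
    [0, 0, -0.9],
    [0, 0, 0],
    [0, 0, 0],
  ],
  gripper=[-1, -1, -1],
)

```text
t: 17.3
tool_pos: [544.6, -130.2, 191.3]
ee_rot: [179.9, -0.0, -123.5]
wrist_force: [-0.5, 1.0, -3.2]
grip_width: 0.192
grasp_force: 59.4
```

Run:
```python
from h import *
o=arm.get_obs(); print(o['t'],o['tool_pos'],o['ee_rot'],o['wrist_force'])
im,d=read_camera('scene'); np.savez('pics/s5.npz',im=im,d=d); a=cv2.resize(im[165:265,300:420],None,fx=4,fy=4,interpolation=2)
im,d=read_camera('wrist'); b=cv2.resize(im,(530,400))
cv2.imwrite('pics/s5.png',cv2.resize(np.hstack([a,b]),(800,316)))
```

```text
17.3 [ 544.64254514 -130.23850891  191.28519766] [ 1.79906831e+02 -3.32001038e-02 -1.23534433e+02] [-0.473028   0.9800197 -3.2325695]
```

View pics/s5.png

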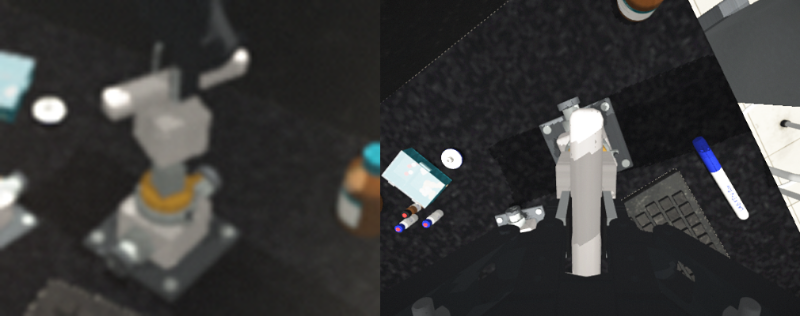

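The handle is over the stem in both views, bar in line. I'll descend in small steps and watch the force.

>>> drive_tool(
  delta_pos=[
    [0.017, -0.01, 0.15],
    [0, 0, 0.15],
    [0, 0, 0.15],
    [0, 0, 0.1],
    [0, 0, 0.07],
    [0, 0, 0.07],
    [0, 0, 0],
  ],
  turn=[
    [0, 0, 0],
    [0, 0, 0],
    [0, 0, 0],
    [0, 0, 0],
    [0, 0, 0],
    [0, 0, 0],
    [0, 0, 0],
  ],
  gripper=[-1, -1, -1, -1, -1, -1, -1],
)

```text
t: 18.27
tool_pos: [545.0, -130.9, 171.4]
ee_rot: [180.0, -0.0, -123.5]
wrist_force: [-0.1, 0.3, -3.3]
grip_width: 0.198
grasp_force: 59.4
```

>>> drive_tool(
  delta_pos=[
    [0, 0, 0.07],
    [0, 0, 0.07],
    [0, 0, 0],
  ],
  turn=[
    [0, 0, 0],
    [0, 0, 0],
    [0, 0, 0],
  ],
  gripper=[-1, -1, -1],
)

```text
t: 18.65
tool_pos: [544.2, -130.5, 166.8]
ee_rot: [179.9, -0.0, -123.5]
wrist_force: [-2.8, 2.3, -1.3]
grip_width: 0.193
grasp_force: 59.8
```

>>> drive_tool(
  delta_pos=[
    [0, 0, 0.07],
    [0, 0, 0.07],
    [0, 0, 0],
  ],
  turn=[
    [0, 0, 0],
    [0, 0, 0],
    [0, 0, 0],
  ],
  gripper=[-1, -1, -1],
)

```text
t: 19.02
tool_pos: [544.2, -130.6, 162.3]
ee_rot: [179.9, -0.0, -123.5]
wrist_force: [-4.2, 2.4, -3.3]
grip_width: 0.195
grasp_force: 59.6
```

```bash
python3 -c "
from h import *
o=arm.get_obs(); print(o['tool_pos'],o['ee_rot'],o['wrist_force'],o['torque'])"
```

```text
[ 544.21613398 -130.60336722  162.3195663 ] [ 1.79875464e+02 -2.87942034e-02 -1.23467200e+02] [-4.21860134  2.42807682 -3.25726755] [ 0.71211118  0.97709696 -0.02363327]
```

The socket is past the bevel with no axial load. I'll continue down with a small sideways nudge to relieve the lateral force.

>>> drive_tool(
  delta_pos=[
    [0, 0.015, 0.1],
    [0, 0, 0.1],
    [0, 0, 0.1],
    [0, 0, 0],
  ],
  turn=[
    [0, 0, 0],
    [0, 0, 0],
    [0, 0, 0],
    [0, 0, 0],
  ],
  gripper=[-1, -1, -1, -1],
)

```text
t: 19.52
tool_pos: [544.2, -130.5, 153.6]
ee_rot: [179.9, -0.0, -123.5]
wrist_force: [-4.6, 2.6, -3.9]
grip_width: 0.195
grasp_force: 59.5
```

>>> drive_tool(
  delta_pos=[
    [0, 0, 0.1],
    [0, 0, 0.1],
    [0, 0, 0.06],
    [0, 0, 0],
  ],
  turn=[
    [0, 0, 0],
    [0, 0, 0],
    [0, 0, 0],
    [0, 0, 0],
  ],
  gripper=[-1, -1, -1, -1],
)

```text
t: 20.02
tool_pos: [544.2, -130.5, 146.1]
ee_rot: [179.9, -0.0, -123.5]
wrist_force: [-4.6, 3.6, -1.8]
grip_width: 0.193
grasp_force: 59.7
```

Now small steps to feel the collar at about TCP z = 143.

>>> drive_tool(
  delta_pos=[
    [0, 0, 0.05],
    [0, 0, 0.04],
    [0, 0, 0],
  ],
  turn=[
    [0, 0, 0],
    [0, 0, 0],
    [0, 0, 0],
  ],
  gripper=[-1, -1, -1],
)

```text
t: 20.4
tool_pos: [544.2, -130.4, 143.5]
ee_rot: [179.9, -0.0, -123.5]
wrist_force: [-4.4, 3.2, -0.7]
grip_width: 0.193
grasp_force: 59.8
```

>>> drive_tool(
  delta_pos=[
    [0, 0, 0.03],
    [0, 0, 0],
  ],
  turn=[
    [0, 0, 0],
    [0, 0, 0],
  ],
  gripper=[-1, -1],
)

```text
t: 20.65
tool_pos: [544.2, -130.4, 143.0]
ee_rot: [179.9, 0.0, -123.5]
wrist_force: [-5.5, 4.5, 2.0]
grip_width: 0.193
grasp_force: 60.2
```

>>> drive_tool(
  delta_pos=[
    [0, 0, 0.03],
    [0, 0, 0],
  ],
  turn=[
    [0, 0, 0],
    [0, 0, 0],
  ],
  gripper=[-1, -1],
)

```text
t: 20.9
tool_pos: [544.2, -130.4, 143.0]
ee_rot: [180.0, 0.0, -123.5]
wrist_force: [-7.0, 4.2, 7.0]
grip_width: 0.195
grasp_force: 60.9
```

>>> drive_tool(
  delta_pos=[
    [0, 0, 0.03],
    [0, 0, 0],
  ],
  turn=[
    [0, 0, 0],
    [0, 0, 0],
  ],
  gripper=[-1, -1],
)

```text
t: 21.15
tool_pos: [544.2, -130.4, 142.9]
ee_rot: [-180.0, 0.0, -123.5]
wrist_force: [-8.4, 3.7, 11.9]
grip_width: 0.193
grasp_force: 61.5
```

The handle is fully home at TCP z = 143, as predicted, with the axial force rising against the collar. Now I'll turn it clockwise.

>>> drive_tool(
  delta_pos=[
    [0, 0, -0.03],
    [0, 0, 0],
    [0, 0, 0],
    [0, 0, 0],
    [0, 0, 0],
    [0, 0, 0],
  ],
  turn=[
    [0, 0, 0.5],
    [0, 0, 0.8],
    [0, 0, 0.8],
    [0, 0, 0.8],
    [0, 0, 0.8],
    [0, 0, 0.8],
  ],
  gripper=[-1, -1, -1, -1, -1, -1],
)

```text
t: 21.9
tool_pos: [543.8, -130.4, 143.0]
ee_rot: [180.0, -0.0, -146.1]
wrist_force: [-8.5, 2.7, 6.8]
grip_width: 0.19
grasp_force: 60.9
```

```bash
python3 -c "
from h import *
o=arm.get_obs(); print(o['tool_pos'],o['ee_rot'],o['wrist_force'],o['torque'],o['grip_width'],o['joint_torque'])"
```

```text
[ 543.75126807 -130.41350558  142.99867939] [ 1.79951857e+02 -3.49684577e-02 -1.46070708e+02] [-8.54475081  2.65613326  6.80462596] [0.93164802 1.89341897 0.22242898] 0.19048953808299204 [ -1.11664943 -41.82562351  26.22247517  -4.02160719  -0.6641159
  -0.25349756]
```

>>> drive_tool(
  delta_pos=[
    [0.028, 0.019, 0],
    [0, 0, 0],
    [0, 0, 0],
    [0, 0, 0],
    [0, 0, 0],
    [0, 0, 0],
    [0, 0, 0],
    [0, 0, 0],
  ],
  turn=[
    [0, 0, 0.8],
    [0, 0, 0.8],
    [0, 0, 0.8],
    [0, 0, 0.8],
    [0, 0, 0.8],
    [0, 0, 0.8],
    [0, 0, 0.8],
    [0, 0, 0.8],
  ],
  gripper=[-1, -1, -1, -1, -1, -1, -1, -1],
)

```text
t: 22.9
tool_pos: [543.6, -130.4, 143.0]
ee_rot: [180.0, 0.0, -178.1]
wrist_force: [-6.0, 4.3, 6.2]
grip_width: 0.191
grasp_force: 60.8
```

>>> drive_tool(
  delta_pos=[
    [0, 0, 0],
    [0, 0, 0],
    [0, 0, 0],
  ],
  turn=[
    [0, 0, 0.8],
    [0, 0, 0.8],
    [0, 0, 0],
  ],
  gripper=[-1, -1, -1],
)

```text
t: 23.28
tool_pos: [543.6, -130.5, 143.0]
ee_rot: [180.0, 0.0, 174.0]
wrist_force: [-6.4, 3.8, 6.7]
grip_width: 0.193
grasp_force: 60.7
```

```bash
python3 -c "
from h import *
o=arm.get_obs(); print(o['tool_pos'],o['ee_rot'],o['wrist_force'],o['torque'],o['grip_width'],o['joint_torque'])"
```

```text
[ 543.61227232 -130.45178963  143.02339066] [1.79975095e+02 3.28838802e-02 1.74018774e+02] [-6.43531732  3.8091045   6.68504281] [0.96167388 1.41144749 0.03026205] 0.19286582728351426 [ -1.23530824 -42.46048093  25.7231158   -3.23996633  -0.81916289
   0.09179492]
```

>>> drive_tool(
  delta_pos=[
    [0, 0, 0],
    [0, 0, 0],
    [0, 0, 0],
    [0, 0, 0],
  ],
  turn=[
    [0, 0, 0.4],
    [0, 0, 0.4],
    [0, 0, 0.4],
    [0, 0, 0],
  ],
  gripper=[-1, -1, -1, -1],
)

```text
t: 23.78
tool_pos: [543.6, -130.4, 143.0]
ee_rot: [180.0, 0.0, 168.0]
wrist_force: [-7.0, 4.8, 6.4]
grip_width: 0.197
grasp_force: 60.7
```

```bash
cat > st.py <<'E'
from h import *
o=arm.get_obs(); print(o['t'],o['tool_pos'],o['ee_rot'],o['wrist_force'],o['torque'],o['joint_torque'][5])
E
python3 st.py
```

```text
23.775 [ 543.58073669 -130.43328159  143.01115269] [1.79973462e+02 2.78554022e-02 1.68040382e+02] [-6.95341059  4.77112718  6.38934449] [0.91494129 1.46696951 0.07684938] 0.12304941192269325
```

>>> drive_tool(
  delta_pos=[
    [0, 0, 0],
    [0, 0, 0],
    [0, 0, 0],
  ],
  turn=[
    [0, 0, 0.4],
    [0, 0, 0.4],
    [0, 0, 0],
  ],
  gripper=[-1, -1, -1],
)

```text
t: 24.15
tool_pos: [543.6, -130.5, 143.0]
ee_rot: [180.0, 0.0, 164.0]
wrist_force: [-6.2, 3.7, 6.2]
grip_width: 0.192
grasp_force: 60.7
```

```bash
python3 st.py
```

```text
24.15 [ 543.6078085  -130.49087317  143.00941906] [1.79972964e+02 2.89179405e-02 1.64037834e+02] [-6.24499252  3.73102633  6.23655619] [0.88931472 1.43314752 0.06724282] 0.12229850515723228
```

Not at the stop yet. I'll continue in 2° steps until the torque climbs.

>>> drive_tool(
  delta_pos=[
    [0, 0, 0],
    [0, 0, 0],
  ],
  turn=[
    [0, 0, 0.4],
    [0, 0, 0],
  ],
  gripper=[-1, -1],
)

```text
t: 24.4
tool_pos: [543.6, -130.5, 143.0]
ee_rot: [180.0, 0.0, 162.1]
wrist_force: [-6.3, 3.7, 6.3]
grip_width: 0.193
grasp_force: 60.8
```

```bash
python3 st.py
```

```text
24.4 [ 543.62341012 -130.45087243  143.0389233 ] [1.79972661e+02 2.87577884e-02 1.62071310e+02] [-6.26038541  3.71959319  6.28004715] [0.94130961 1.43370114 0.27620709] 0.3210042044520378
```

>>> drive_tool(
  delta_pos=[
    [0, 0, 0],
    [0, 0, 0],
  ],
  turn=[
    [0, 0, 0.4],
    [0, 0, 0],
  ],
  gripper=[-1, -1],
)

```text
t: 24.65
tool_pos: [543.7, -130.4, 143.0]
ee_rot: [180.0, 0.0, 160.2]
wrist_force: [-6.5, 3.8, 6.9]
grip_width: 0.193
grasp_force: 61.5
```

```bash
python3 st.py
```

```text
24.65 [ 543.65810022 -130.43581588  143.04621686] [1.79988861e+02 3.37511824e-02 1.60189773e+02] [-6.5234439   3.81993353  6.85581205] [0.79234894 1.37968452 0.96922456] 1.0258688405156136
```

The torque has climbed to about 1 N·m, so the valve is at the stop. I'll back off within the play so the bar sits square, watching that the torque stays well under the stem's 0.18 N·m.

>>> drive_tool(
  delta_pos=[
    [0, 0, 0],
    [0, 0, 0],
    [0, 0, 0],
  ],
  turn=[
    [0, 0, -0.6],
    [0, 0, -0.6],
    [0, 0, 0],
  ],
  gripper=[-1, -1, -1],
)

```text
t: 25.02
tool_pos: [544.0, -130.8, 143.0]
ee_rot: [-180.0, 0.1, 166.0]
wrist_force: [-5.2, 2.6, 4.7]
grip_width: 0.197
grasp_force: 60.6
```

```bash
python3 st.py
```

```text
25.025 [ 543.99431253 -130.82540663  143.01479522] [-1.79998282e+02  7.61374272e-02  1.66049936e+02] [-5.19273843  2.63758208  4.71920985] [0.8128728  1.27761464 0.09097683] 0.03394979517906904
```

>>> drive_tool(
  delta_pos=[
    [0, 0, 0],
    [0, 0, 0],
    [0, 0, 0],
    [0, 0, 0],
    [0, 0, 0],
    [0, 0, 0],
    [0, 0, 0],
    [0, 0, 0],
  ],
  turn=[
    [0, 0, -0.25],
    [0, 0, 0],
    [0, 0, 0],
    [0, 0, 0],
    [0, 0, 0],
    [0, 0, 0],
    [0, 0, 0],
    [0, 0, 0],
  ],
  gripper=[-1, -1, -0.4, 0, 0.5, 1, 1, 1],
)

```text
t: 26.02
tool_pos: [543.8, -130.7, 141.8]
ee_rot: [-180.0, 0.0, 167.3]
wrist_force: [0.3, -0.6, -0.7]
grip_width: 1.001
grasp_force: 0.0
```

>>> drive_tool(
  delta_pos=[
    [0, 0, 0],
    [0, 0, -0.4],
    [0, 0, -0.8],
    [0, 0, -0.8],
    [0, 0, -0.8],
    [0, 0, 0],
    [0, 0, 0],
  ],
  turn=[
    [0, 0, 0],
    [0, 0, 0],
    [0, 0, 0],
    [0, 0, 0],
    [0, 0, 0],
    [0, 0, 0],
    [0, 0, 0],
  ],
  gripper=[1, 1, 1, 1, 1, 1, 1],
)

```text
t: 26.9
tool_pos: [543.5, -130.7, 225.5]
ee_rot: [-180.0, -0.0, 167.3]
wrist_force: [-0.0, -0.4, -0.4]
grip_width: 0.998
grasp_force: 0.0
```

```bash
python3 st.py
python3 - <<'E'
from h import *
o=arm.get_obs(); im,d=read_camera('wrist'); np.savez('pics/w9.npz',im=im,d=d,pos=o['tool_pos'],rot=o['ee_rot'])
C=cam('wrist',o); P=cloud(C,d); near=np.hypot(P[...,0]-544,P[...,1]+130)<75
m=near&(P[...,2]>138)&(P[...,2]<165); v,u=np.nonzero(m); print('bar z',np.percentile(P[m][:,2],[10,50,90]))
W=np.array([onplane(C,a,b,146)[:2] for a,b in zip(u,v)],np.float32); w,V=np.linalg.eigh(np.cov(W.T)); print(cv2.minAreaRect(W),'pca',np.degrees(np.arctan2(V[1,1],V[0,1])))
m=near&(P[...,2]>100)&(P[...,2]<120); print('hub top z',np.median(P[m],0))
t,_=read_camera('scene')
cv2.imwrite('pics/f.png',np.hstack([im[60:400,130:530],cv2.resize(t[180:265,310:410],(400,340),interpolation=2)]))
E
```

```text
26.9 [ 543.46548358 -130.6773363   225.51491516] [-1.79998693e+02 -1.92714208e-02  1.67273950e+02] [-0.0438598  -0.4219594  -0.42022806] [ 0.00214419 -0.03560671  0.01175402] -2.1579002691396454e-05
bar z [143.48206301 145.81873589 146.84973855]
((542.9707641601562, -130.79774475097656), (17.599374771118164, 117.50955200195312), 77.26371765136719) pca 167.29695469579022
hub top z [ 542.28366548 -124.86451431  112.25294304]
```

View pics/f.png

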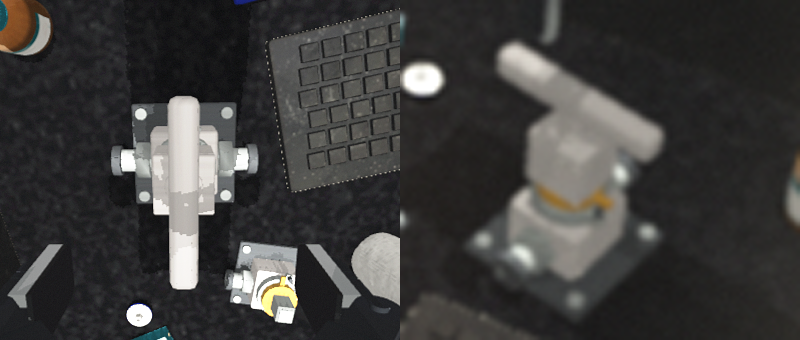

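The bar stands square across the pipe at 167.3°, against about 168° for the block axis. The bar top is at z = 146 and the hub top at 112, so the handle is fully home. In the scene crop the pointer is at the pin, at about (600,205). The gripper is clear and the bystanders haven't been touched.

```bash
python3 -c "
from plant import arm
print(arm.sign_off())"
```

```text
the job is handed in; nothing more can be done
None
```

The handle is fully home on the larger valve's stem and turned clockwise to the stop, so the valve is closed. The bar measures square to the pipe to within about 1°. I let go, left the bottle, marker and tissue roll untouched, and handed the job in at about 27 s.

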